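# Pack the stitching kit into the bench organiser

## Task

Pack the stitching kit into the wooden organiser tray: stand the taller thread spool in the round recess and the jar in the square recess, lay the beeswax cake flat in the oblong recess, and lay the awl along the long trough. All four must sit down on the floor of their places. Leave the short spool and the cork sanding block where they are.

Things in the scene. Friction and masses are not known exactly. Their poses are not given: they have to be found in the camera images.
- trough (a point): trough of the fixed dark wooden tray (146 x 281 mm, walls 5 mm thick, tops 17 mm over the bench): middle of its floor, 9 mm over the bench; y along the trough, x across it towards the inserts, z up. Inside 43 mm (x) by 271 mm (y), 8 mm deep. Three inserts, tops 19 mm over the bench, stand 90 mm apart in a row along y, 70.5 mm away in +x; which is where varies
- round_recess (a point): fixed light wooden insert 88 x 88 mm with a grey-lined round recess 62 mm across and 9 mm deep. This point is the middle of the recess floor, 10 mm above the bench; z up
- square_recess (a point): fixed light wooden insert 88 x 88 mm with a grey-lined square recess 78 x 78 mm and 9 mm deep. This point is the middle of the recess floor, 10 mm above the bench; z up, x and y along the sides
- oblong_recess (a point): fixed light wooden insert 88 x 88 mm with a grey-lined oblong recess 48 mm (x) by 68 mm (y) and 9 mm deep. This point is the middle of the recess floor, 10 mm above the bench; z up
- tall_spool_center (a point): the taller thread spool, standing upright: 52 mm across its flanges, 86 mm tall, about 80 g, solid to the touch as a plain cylinder 50 mm across. This point is its centre, half-way up (43 mm above its foot); z along its axis
- jar_center (a point): clear jar with a screw cap fixed on, holding snap caps, standing upright: body 68 mm across up to 65 mm height, cap 38 mm across from 65 to 86 mm height, about 90 g; gripped at the cap. This point is on its axis, half-way up (43 mm above its foot); z up
- wax_center (a point): cake of beeswax lying flat, 36 mm (x) by 56 mm (y) by 22 mm tall, about 60 g, rounded edges. This point is its centre, 11 mm above its foot; z up
- awl_center (a point): awl with a wooden handle lying flat, 133 mm long (y), handle 25 mm across, about 50 g; to the touch a plain bar 20 mm wide (x), 133 mm long and 22 mm tall. This point is at the middle of its length, 11 mm above its underside; z up. Either end may point either way in the trough
- short_spool_center (a point): look-alike to leave alone: shorter thread spool, 52 mm across, 62 mm tall, standing upright. This point is its centre, half-way up
- cork_block_center (a point): look-alike to leave alone: cork sanding block, 44 mm (x) by 80 mm (y) by 30 mm tall, larger than the wax. This point is its centre
Not all that is in view belongs to the job. Leave any green or orange look-alike of the part that bears jar_center alone.

How it is judged:
By the outcome, as a careful person would: the job done as asked, in the order asked, and still so for the second after the job is handed in, with the robot touching nothing.
It also fails if it takes over 112 s, if anything falls off the work surface, if the arm or the gripper's body presses on something with over 40 N, if the wrist force passes 120 N, or if a joint passes its speed limit or range.

## Robot

A 6-joint arm with a two-finger parallel gripper is mounted at the origin on the work surface; the furniture and walls round the work are solid. World frame = base frame: x ahead of the robot, y to its left, z up, the work surface at z = 0. Lengths are in mm, angles in rad, forces in N, time in s.
With the tool pointing down it reaches from about 300 to 775 mm from the base axis. Payload 14.6 kg.
Tool frame: the origin (TCP) lies at the very end of the fingers, on their centre line; the grasp point (between the pads) lies 19 mm behind it; z points along the fingers, y is the line along which they close (so a half turn about z gives the same grasp; the last joint's range is limited). The gripper opens to 94 mm and grips with 3 to 60 N. Pads are 16 mm wide; open, the fingers measure 119 mm over their backs; the gripper's body (75 mm by 177 mm) begins 78 mm behind the grasp point.
Start: joints at [1.196, 0.3, 1.521, -0, 1.321, -0.067], TCP at [166.627, 524.142, 205.446] pointing down, gripper open.
Joint ranges: [-3.03, 3.03], [-0.79, 2.21], [0.23, 2.52], [-1.04, 4.18], [0, 3.07], [-2.55, 2.55]. Speed limits (rad/s): [2.22, 2.22, 2.57, 3.14, 3.14, 3.14].

## Interface

Orientations are given as [roll, pitch, yaw] about the fixed x, y, z axes, in that order (R = Rz(yaw) Ry(pitch) Rx(roll)).
In Python, from cell import manip gives the robot as it stands.
- The arm moves only by the tool servo_tool, never from a script. Its argument "motion" is a list that holds one entry, the list of rows, each a list of 7 numbers: the shift along the world's x, y, z as a fraction of full scale, then the turn, a rotation vector about the world's x, y, z as a fraction of full scale, then the closure, from 0 (fully open) to 1 (shut). In form: [[[x, y, z, rx, ry, rz, gripper], ...]]. A call has 1 to 10 rows; each row is the pose to reach, as a shift and turn from the pose commanded when the call began, turning the shorter way round; what a row does not reach only later rows make up. Full scale, the value 1, is 0.5 m for a shift and pi rad for a turn. A row lasts 1/10 s, in which the tool goes at most 50 mm and 8.59 degrees, less where a joint would pass 70% of its speed; a pose out of reach is approached as far as the arm can. A call with a number of a shift or a turn outside -1 to 1 is refused whole. A call with a gripper value outside its range is refused whole. The fingers move at their own pace and stop on an object; "newtons" is the grip in N (left out, the last holds). Time passes only in rows, so rows that repeat a pose let the fingers close. It gives the time, the measured TCP pose, the force, the opening and the grip force at its end, in the units of the state.
- manip.read_state(): the state, without advancing time (a new reading comes with each control period).
- manip.camera(name): name is "side" or "top" or "wrist"; returns a dict with "frame" (400x640x3 uint8, red, green, blue), "range_z" (400x640 float32, mm along the optical axis (not along the pixel's ray), 0 where there is no reading), "vfov" (degrees; the focal length in pixels is half the picture's height over the tangent of half this angle, whatever the lens; pixels are square), "cx", "cy" (the principal point, pixels), "cam_to_world" (4x4, takes a point from camera to world coordinates). Camera axes: x right, y down, z forward; pixel columns grow to the right and rows downward; lengths in mm; the calibration is good to about 2 mm. A picture is of the moment at which its call begins.
- manip.sign_off(): hands the job in; it is judged then, once.
The state is a dict: "clock": time; "joints": joint angles; "qd": joint speeds; "effort": joint torques, N m; "eef_pos": TCP position; "eef_rot": TCP orientation; "wrist_force": force on the tool from outside, world axes, zero at the start; "moment": the same for the moment, N m; "finger_gap": finger opening in mm; "finger_force": force on a finger pad.
Only numpy, scipy, OpenCV 4.12 (cv2) and the standard library are available. Lean on these libraries where they do the work, as an engineer would, in place of code of your own. Each camera call takes 0.05 s, during which the arm holds its last target. There are 200 camera calls.

## Working session

There is one attempt and no reset: what is moved stays moved. The work goes in short steps, Python scripts to look and compute and a tool call to move; the robot and the scene stay as the last step left them, time stands still between calls to the robot, and variables do not carry over. Pictures are saved under pics/ and viewed, at most 14 in all, crops included, and the job is handed in when it is done.

Besides the shell and the picture viewer there is one more tool, called after ">>>" by a JSON object that holds its "method" and its "body", one argument or row to a line. servo_tool: Moves the arm, as the interface text tells. Its arguments: {"type":"object","properties":{"motion":{"type":"array"},"newtons":{"type":"number"}},"required":["motion"]}

```bash
mkdir -p pics; ls
cat > h.py <<'E'
import numpy as np,cv2
from cell import manip
def cam(n):
    c=manip.camera(n); c['f']=200/np.tan(np.radians(c['vfov'])/2); c['T']=np.array(c['cam_to_world']); return c
def ray(c,u,v,z):
    d=c['T'][:3,:3]@np.array([(u-c['cx'])/c['f'],(v-c['cy'])/c['f'],1]); o=c['T'][:3,3]
    return o+d*(z-o[2])/d[2]
def cloud(c):
    v,u=np.mgrid[0:400,0:640]; Z=c['range_z']
    P=np.stack([(u-c['cx'])/c['f']*Z,(v-c['cy'])/c['f']*Z,Z],-1)
    W=P@c['T'][:3,:3].T+c['T'][:3,3]; W[Z==0]=np.nan; return W
def save(c,n,crop=None,s=1):
    im=c['frame'][:,:,::-1]
    if crop: a,b,d,e=crop; im=im[b:e,a:d]
    cv2.imwrite('pics/'+n,cv2.resize(im,None,fx=s,fy=s,interpolation=cv2.INTER_CUBIC))
E
python3 - <<'E'
from h import *
print(manip.read_state())
for n in('top','side','wrist'):
    c=cam(n); save(c,n+'1.png',None,1.25); print(n,c['f'],c['cx'],c['cy'],c['T'].round(3).tolist())
    np.savez(''+n+'.npz',**{k:np.array(x) for k,x in c.items()})
E
```

```text
pics
{'clock': 0.0, 'joints': array([ 1.19639963e+00,  3.00436704e-01,  1.52160541e+00, -6.12214118e-06,
        1.32068802e+00, -6.65876757e-02]), 'qd': array([-0.00032153,  0.00043248,  0.0002138 ,  0.00027199,  0.0002728 ,
        0.00111238]), 'effort': array([-2.02225834e-03, -5.31811953e+01, -3.52723718e+01,  7.06928736e-02,
        2.45281780e-02, -1.18860912e-04]), 'eef_pos': array([166.53326218, 523.89889806, 204.89490371]), 'eef_rot': array([-3.14045729e+00, -6.97697374e-05,  2.83378511e+00]), 'wrist_force': array([ 0.8074044 , -0.2156275 , -0.35352296]), 'moment': array([-0.02790069,  0.03617115,  0.00844791]), 'finger_force': 0.0, 'finger_gap': 93.88353296151682}
top 424.50619606314353 325.0380015961765 196.8497704738109 [[-0.107, -0.971, 0.216, 271.752], [-0.994, 0.105, -0.019, 125.331], [-0.004, -0.217, -0.976, 1045.532], [0.0, 0.0, 0.0, 1.0]]
side 412.71770978376225 322.3925724237935 196.36557377824403 [[0.924, -0.156, 0.349, 4.316], [-0.382, -0.421, 0.823, -978.946], [0.019, -0.894, -0.448, 653.721], [0.0, 0.0, 0.0, 1.0]]
wrist 316.44927826765957 313.97923493605754 199.64077387071978 [[0.303, 0.918, 0.255, 91.25], [0.953, -0.292, -0.082, 548.433], [-0.001, 0.268, -0.963, 383.947], [0.0, 0.0, 0.0, 1.0]]
```

View pics/top1.png

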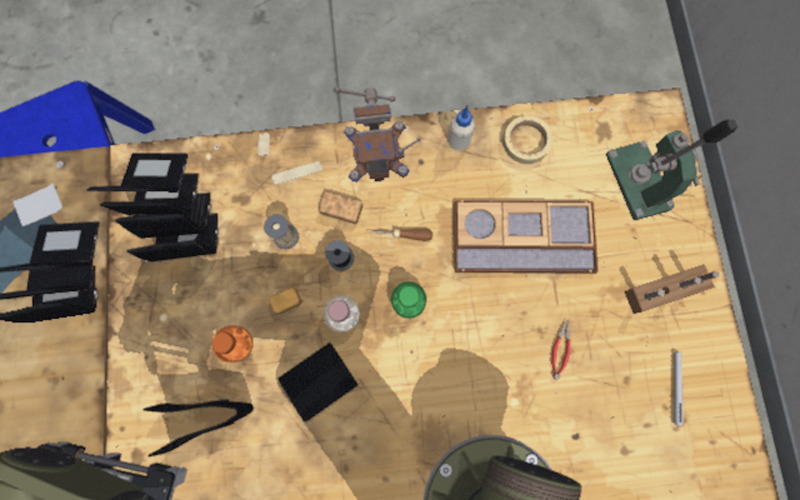

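View pics/side1.png

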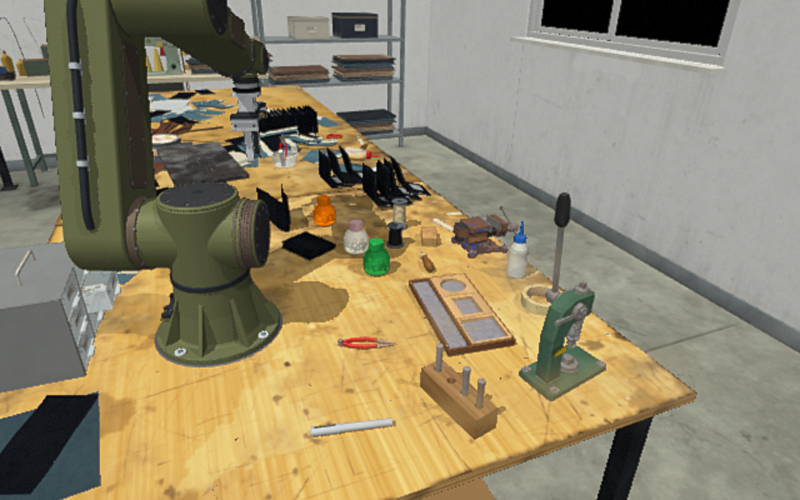

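The top view shows these candidates (1.25x pixels):
- **Spools:** grey (282,232) and dark (338,255).
- **Jars:** clear with a pink cap (342,313). The green (408,300) and orange (232,343) ones are look-alikes.
- **Blocks:** wax (285,300) and cork (340,206).
- **Awl:** (405,233).
- **Tray:** (525,235), with the round recess on the left, the oblong in the middle and the square on the right.

I choose the clear jar, the small block at (285,300) as the wax, and the taller spool once I have heights. Next are a close crop and the depth measurements.

Run:
```python
from h import *
c=dict(np.load('top.npz')); save(c,'crop1.png',(205,145,485,285),2.8)
W=cloud(c)
for n,(u,v) in dict(grey=(225,185),dark=(270,203),clear=(272,249),green=(327,239),wax=(228,240),cork=(272,165),awl=(330,187)).items():
    r=18; A=W[v-r:v+r,u-r:u+r]; z=A[...,2]; zm=np.nanpercentile(z,99.5)
    m=z>zm-6
    print(n,'ztop',round(zm,1),'top centre',A[m].mean(0).round(1),m.sum(), 'bench',np.nanpercentile(z,10).round(1))
```

```text
grey ztop 90.2 top centre [549.4 343.7  87.1] 255 bench -1.1
dark ztop 66.4 top centre [493.4 236.8  63.2] 237 bench -1.2
clear ztop 90.3 top centre [379.4 240.9  87.1] 202 bench -0.9
green ztop 89.7 top centre [391.9 111.9  86.8] 212 bench -0.7
wax ztop 27.1 top centre [417.4 351.1  23.6] 255 bench -1.3
cork ztop 34.9 top centre [593.1 227.9  31.3] 430 bench -1.2
awl ztop 27.3 top centre [522.8  82.7  23.8] 125 bench -1.7
```

View pics/crop1.png

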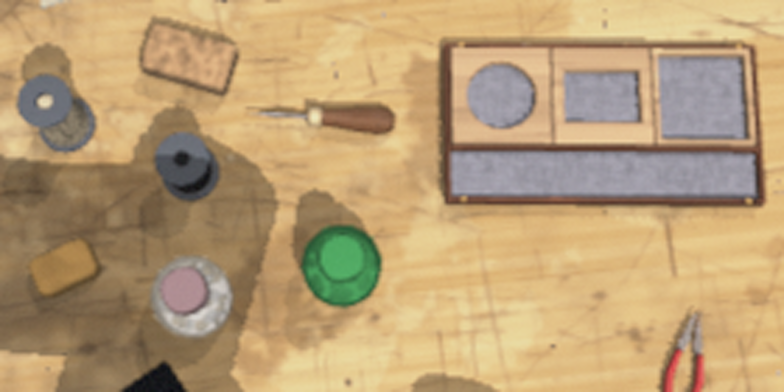

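Depth shows the grey spool is the tall one (top about 87 mm, against 63 mm for the dark one). The crop shows the clear jar at (190,295), the wax at (63,267) and the awl at (330,115) with its tip to the left. Next I measure precise poses.

Run:
```python
from h import *
c=dict(np.load('top.npz')); W=cloud(c); Z=W[...,2]
hsv=cv2.cvtColor(c['frame'],cv2.COLOR_RGB2HSV)
def comp(m,u,v):
    n,l,s,ce=cv2.connectedComponentsWithStats(m.astype(np.uint8)); 
    i=l[v,u]
    if i==0:
        ys,xs=np.nonzero(m); k=np.argmin((ys-v)**2+(xs-u)**2); i=l[ys[k],xs[k]]
    return l==i
def proj(m,z):
    cs,_=cv2.findContours(m.astype(np.uint8),cv2.RETR_EXTERNAL,cv2.CHAIN_APPROX_NONE)
    p=max(cs,key=len)[:,0]; return np.array([ray(c,u,v,z)[:2] for u,v in p],np.float32)
for n,u,v,z in(('spool',221,180,86),('jar',270,249,86),('wax',228,240,22),('cork',272,165,30),('awl',330,187,22)):
    m=comp(Z>z-(10 if z<40 else 12),u,v); P=proj(m,z); print(n,m.sum(),'rect',[np.round(a,1) for a in cv2.minAreaRect(P)],'circ',[np.round(a,1) for a in cv2.minEnclosingCircle(P)])
# awl whole by colour/depth >4
H,S,V=[hsv[...,i].astype(int) for i in range(3)]
for n,u,v in(('round',383,179),('obl',419,179),('sq',455,179),('trough',420,207)):
    m=comp((S<60),u,v); P=proj(m,10 if n!='trough' else 9); r=cv2.minAreaRect(P); print(n,m.sum(),[np.round(a,1) for a in r],'mean',P.mean(0).round(1),'z',np.nanmedian(Z[m]).round(1))
m=comp(Z>9,420,207); m=comp((Z>8),402,190); P=proj(m,17); print('tray',m.sum(),[np.round(a,1) for a in cv2.minAreaRect(P)])
a=comp(Z>4,330,187); A=W[a]; print('awl cloud',a.sum(),A.min(0),A.max(0))
for y0 in range(-500,700,100):
  print(y0,[int(np.nanmax(np.where((W[...,1]>y0)&(W[...,1]<y0+100)&(W[...,0]>x0)&(W[...,0]<x0+100),Z,-99))) for x0 in range(200,900,100)])
save(c,'awl.png',(285,170,355,205),10)
```

```text
spool 290 rect [array([550.4, 344.1]), array([42.2, 44. ]), np.float64(86.7)] circ [array([549.9, 344.4]), np.float64(22.7)]
jar 231 rect [array([379.8, 240.4]), array([36.2, 36.2]), np.float64(85.2)] circ [array([379.5, 240.6]), np.float64(19.6)]
wax 338 rect [array([417.5, 350.3]), array([37.1, 55.6]), np.float64(19.1)] circ [array([418.2, 349.9]), np.float64(29.5)]
cork 562 rect [array([591.9, 227.3]), array([81.3, 45.6]), np.float64(67.3)] circ [array([593. , 226.9]), np.float64(43.9)]
awl 271 rect [array([522.6, 109. ]), array([116.8,  23. ]), np.float64(83.8)] circ [array([527.7, 108.5]), np.float64(58.4)]
round 440 [array([531.1, -46.4]), array([58.3, 57.4]), np.float64(83.8)] mean [530.8 -46. ] z 11.0
obl 474 [array([ 520. , -135.4]), array([66.9, 44.3]), np.float64(83.8)] mean [ 520.4 -135.7] z 11.2
sq 909 [array([ 510.4, -225.6]), array([76.7, 75.5]), np.float64(83.8)] mean [ 510.4 -225.4] z 11.0
trough 1809 [array([ 450. , -127.8]), array([270.9,  40.5]), np.float64(83.8)] mean [ 450.4 -127.6] z 10.1
tray 6092 [array([ 496.1, -132.7]), array([282.1, 146.2]), np.float64(83.8)]
awl cloud 290 [508.16516508  50.38850671   4.00894713] [540.24675884 174.20417525  30.53691332]
-500 [5, 102, 7, 185, 25, 5, -99]
-400 [17, 101, 7, 364, 199, 6, -99]
-300 [7, 6, 24, 23, 32, 31, -99]
-200 [16, 10, 26, 23, 30, 30, -99]
-100 [7, 6, 25, 24, 85, 155, -99]
0 [7, 89, 87, 30, 37, 45, 26]
100 [8, 91, 89, 35, 84, 83, 77]
200 [27, 92, 67, 67, 35, 20, 84]
300 [28, 26, 29, 91, 7, 7, -99]
400 [527, 92, 6, 135, 26, 7, -99]
500 [519, 6, 7, 137, 135, 27, -99]
600 [8, 7, 7, 134, 133, 28, -99]
```

View pics/awl.png

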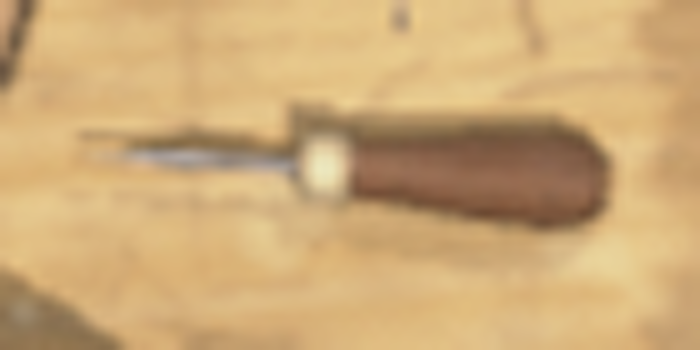

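The awl crop shows the handle end at (610,175) and the blade tip near (90,155). With the crop offset, those are native pixels (346,187.5) and (294,185.5). First reach is the tall grey spool, with the jaws closing along the tray's x axis.

>>> {"method": "servo_tool", "body": {
  "motion": [
    [[0.767,-0.36,0,0,0,-0.437,0],[0.767,-0.36,0,0,0,-0.437,0],[0.767,-0.36,0,0,0,-0.437,0],[0.767,-0.36,0,0,0,-0.437,0],[0.767,-0.36,0,0,0,-0.437,0],[0.767,-0.36,0,0,0,-0.437,0],[0.767,-0.36,0,0,0,-0.437,0],[0.767,-0.36,0,0,0,-0.437,0],[0.767,-0.36,0,0,0,-0.437,0],[0.767,-0.36,0,0,0,-0.437,0]]
  ],
  "newtons": 20
}}

```text
clock: 1.15
eef_pos: [552.3, 342.0, 204.3]
eef_rot: [-3.141, 0.001, 1.453]
wrist_force: [-0.7, 0.1, -0.5]
finger_gap: 93.7
finger_force: 0.0
```

```bash
cat >> h.py <<'E'
def st():
    s=manip.read_state(); print(round(s['clock'],2),s['eef_pos'].round(1),'yaw',np.degrees(s['eef_rot'][2]).round(1),s['eef_rot'].round(3)[:2],'F',s['wrist_force'].round(1),'gap',round(s['finger_gap'],1),round(s['finger_force'],1)); return s
def go(x,y,z,close):
    s=st(); d=(np.array([x,y,z])-s['eef_pos'])/500
    a=(close+90-np.degrees(s['eef_rot'][2])+90)%180-90
    print('move',d.round(4),'rz',round(a/180,4))
E
python3 - <<'E'
from h import *
go(550,344.2,50,-6.2)
c=dict(np.load('top.npz')); h=ray(c,346,187.5,11); t=ray(c,294.5,185.5,11); d=t-h; print(h,t,np.hypot(*d[:2]),np.degrees(np.arctan2(d[1],d[0])),(h+t)/2)
c=cam('wrist'); save(c,'w1.png',None,1.2)
E
```

```text
1.15 [552.3 342.  204.3] yaw 83.2 [-3.141e+00  1.000e-03] F [-0.7  0.1 -0.5] gap 93.7 0.0
move [-0.0046  0.0043 -0.3086] rz 0.0031
[518.93022203  50.21270405  11.        ] [537.99800742 178.20220985  11.        ] 129.40206347869747 81.52643854967499 [528.46411473 114.20745695  11.        ]
```

View pics/w1.png

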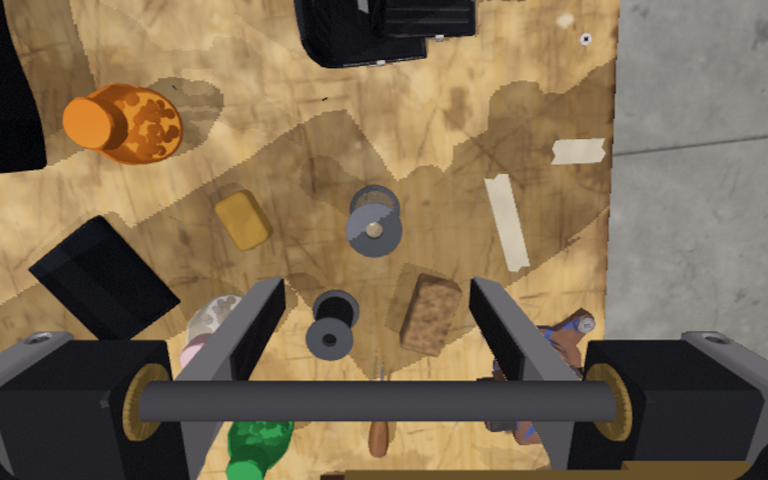

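The wrist view shows the tall spool's top at (374,230), centred between the fingers, with the short spool at (330,338) and the wax at (243,220). I go down onto the tall spool, first half-way to correct, then the rest.

>>> {"method": "servo_tool", "body": {
  "motion": [
    [[0,0,0,0,0,0,0],[0,0,0,0,0,0,0],[0,0,-0.1,0,0,0,0],[0,0,-0.2,0,0,0,0]]
  ]
}}

```text
clock: 1.6
eef_pos: [549.8, 345.3, 105.8]
eef_rot: [3.139, -0.002, 1.464]
wrist_force: [1.9, 0.1, -0.7]
finger_gap: 94.1
finger_force: 0.0
```

Run:
```python
from h import *
go(550,344.2,50,-6.2)
c=cam('wrist');W=cloud(c);m=(W[...,2]>76)&(W[...,2]<96)&(abs(W[...,0]-550)<40)&(abs(W[...,1]-344)<40)
print(m.sum(),W[m].mean(0))
p=np.argwhere(m)[:,::-1].astype(np.float32); ctr,r=cv2.minEnclosingCircle(p); print(ctr,r,ray(c,*ctr,86))
```

```text
1.6 [549.8 345.3 105.8] yaw 83.9 [ 3.139e+00 -2.000e-03] F [ 1.9  0.1 -0.7] gap 94.1 0.0
move [ 0.0005 -0.0022 -0.1116] rz -0.0004
3400 [548.84758788 346.6340257   85.19042038]
(313.6492614746094, 231.0) 33.88625717163086 [548.83452446 346.9104118   86.        ]
```

>>> {"method": "servo_tool", "body": {
  "motion": [
    [[0,0,-0.06,0,0,0,0],[0,0,-0.11,0,0,0,0],[0,0,-0.11,0,0,0,0],[0,0,-0.11,0,0,0,0.6],[0,0,-0.11,0,0,0,0.6],[0,0,-0.11,0,0,0,0.6],[0,0,-0.11,0,0,0,0.6],[0,0,-0.11,0,0,0,0.6],[0,0,-0.11,0,0,0,0.6],[0,0,-0.11,0,0,0,0.6]]
  ],
  "newtons": 20
}}

```text
clock: 2.65
eef_pos: [550.2, 344.2, 50.6]
eef_rot: [3.141, -0.0, 1.461]
wrist_force: [-0.3, -1.4, 1.9]
finger_gap: 49.9
finger_force: 20.0
```

>>> {"method": "servo_tool", "body": {
  "motion": [
    [[0,0,0.08,0,0,0,0.6],[0,0,0.18,0,0,0,0.6],[0,0,0.22,0,0,0,0.6],[-0.01,-0.08,0.22,0,0,0,0.6],[-0.02,-0.18,0.22,0,0,0,0.6],[-0.02,-0.28,0.22,0,0,0,0.6],[-0.03,-0.38,0.22,0,0,0,0.6],[-0.03,-0.48,0.22,0,0,0,0.6],[-0.04,-0.58,0.22,0,0,0,0.6],[-0.04,-0.68,0.22,0,0,0,0.6]]
  ]
}}

```text
clock: 3.65
eef_pos: [529.4, 3.0, 160.5]
eef_rot: [-3.142, 0.0, 1.461]
wrist_force: [1.7, 0.7, -1.9]
finger_gap: 49.7
finger_force: 20.0
```

>>> {"method": "servo_tool", "body": {
  "motion": [
    [[0,-0.06,0,0,0,0,0.6],[0,-0.1,0,0,0,0,0.6],[0,-0.1,0,0,0,0,0.6],[0,-0.1,0,0,0,0,0.6],[0,-0.1,0,0,0,0,0.6]]
  ]
}}

```text
clock: 4.15
eef_pos: [530.1, -44.1, 160.4]
eef_rot: [-3.141, -0.0, 1.462]
wrist_force: [-0.3, 0.1, -0.5]
finger_gap: 49.8
finger_force: 20.0
```

Run:
```python
from h import *
go(529.9,-46,60,-6.2)
c=cam('wrist'); save(c,'w2.png',None,1.2);np.savez('w2.npz',**{k:np.array(x) for k,x in c.items()})
```

```text
4.15 [530.1 -44.1 160.4] yaw 83.8 [-3.141 -0.   ] F [-0.3  0.1 -0.5] gap 49.8 20.0
move [-0.0004 -0.0037 -0.2008] rz 0.0002
```

View pics/w2.png

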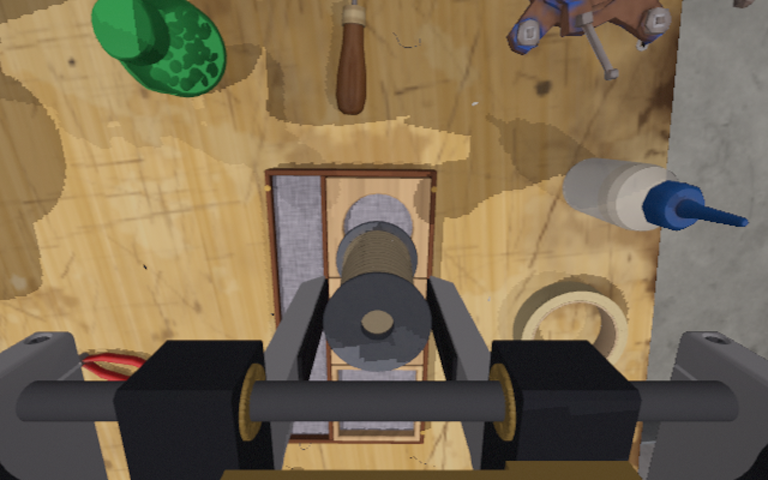

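The wrist view shows the spool's top hole at (377,321), the tray's upper corners at (267,171) and (435,171), and the recess arc behind the spool. I check the spool offset and the tray position from this view.

Run:
```python
from h import *
c=dict(np.load('w2.npz'))
print('spool top',ray(c,377/1.2,321/1.2,195.8))
a=ray(c,267/1.2,171/1.2,17);b=ray(c,435/1.2,171/1.2,17);print(a,b,np.hypot(*(b-a)[:2]),(a+b)[:2]/2)
t=np.radians(-6.2);x=np.array([np.cos(t),np.sin(t)]);y=np.array([-x[1],x[0]])
o=np.array([450,-127.7]); print('pred corners',o-26.5*x+140.5*y,o+119.5*x+140.5*y)
# round: visible far arc point (378,193)
print('arc',ray(c,378/1.2,193/1.2,19),'pred',o+70.5*x+(90+31)*y)
```

```text
spool top [529.73028028 -40.63009172 195.8       ]
[442.6611107   14.24048775  17.        ] [582.83471029  -1.08652336  17.        ] 141.00906103040634 [512.7479105    6.57698219]
pred corners [438.82890893  14.84019336] [583.97494967  -0.92771257]
arc [533.32498865 -14.01221675  19.        ] pred [533.155565   -15.02168794]
```

>>> {"method": "servo_tool", "body": {
  "motion": [
    [[0,-0.005,0,0,0,0,0.6],[0,-0.005,-0.05,0,0,0,0.6],[0,-0.005,-0.12,0,0,0,0.6],[0,-0.005,-0.16,0,0,0,0.6],[0,-0.005,-0.17,0,0,0,0.6],[0,-0.005,-0.175,0,0,0,0.6],[0,-0.005,-0.18,0,0,0,0.6],[0,-0.005,-0.185,0,0,0,0.6]]
  ]
}}

```text
clock: 5.0
eef_pos: [530.7, -47.6, 68.9]
eef_rot: [3.14, 0.0, 1.461]
wrist_force: [-1.5, 0.3, -1.1]
finger_gap: 49.7
finger_force: 20.0
```

>>> {"method": "servo_tool", "body": {
  "motion": [
    [[0,0,-0.005,0,0,0,0.6],[0,0,-0.01,0,0,0,0.6],[0,0,-0.014,0,0,0,0.6],[0,0,-0.014,0,0,0,0.6],[0,0,-0.014,0,0,0,0.6]]
  ]
}}

```text
clock: 5.5
eef_pos: [530.1, -47.6, 61.0]
eef_rot: [-3.142, -0.0, 1.461]
wrist_force: [0.2, -0.2, -0.5]
finger_gap: 49.8
finger_force: 20.0
```

>>> {"method": "servo_tool", "body": {
  "motion": [
    [[0,0,-0.001,0,0,0,0.6],[0,0,-0.001,0,0,0,0.2],[0,0,-0.001,0,0,0,0.2],[0,0,-0.001,0,0,0,0.2],[0,0,-0.001,0,0,0,0.1],[0,0,0.04,0,0,0,0.1],[0,0,0.12,0,0,0,0],[0,0,0.2,0,0,0,0],[0,0,0.24,0,0,0,0],[0,0,0.24,0,0,0,0]]
  ]
}}

```text
clock: 6.5
eef_pos: [531.3, -47.8, 183.9]
eef_rot: [3.136, 0.0, 1.461]
wrist_force: [0.4, -0.5, -0.4]
finger_gap: 93.6
finger_force: 0.0
```

Run:
```python
from h import *
go(379.7,240.5,180,-6.2)
c=cam('top');W=cloud(c)
m=(W[...,2]>84)&(W[...,2]<112)&(abs(W[...,0]-530)<40)&(abs(W[...,1]+46)<40)
print('top',m.sum(),np.nanmedian(W[m],0))
c=cam('wrist');W=cloud(c);save(c,'w3.png',None,1.0)
m=(W[...,2]>84)&(W[...,2]<112)&(abs(W[...,0]-530)<40)&(abs(W[...,1]+46)<40)
print('wrist',m.sum(),np.nanmedian(W[m],0))
```

```text
6.5 [531.3 -47.8 183.9] yaw 83.7 [3.136 0.   ] F [ 0.4 -0.5 -0.4] gap 93.6 0.0
move [-0.3031  0.5766 -0.0077] rz 0.0005
top 85 [529.46563801 -33.43241304  96.17863441]
wrist 2069 [528.70285079 -45.50335568  95.57304662]
```

View pics/w3.png

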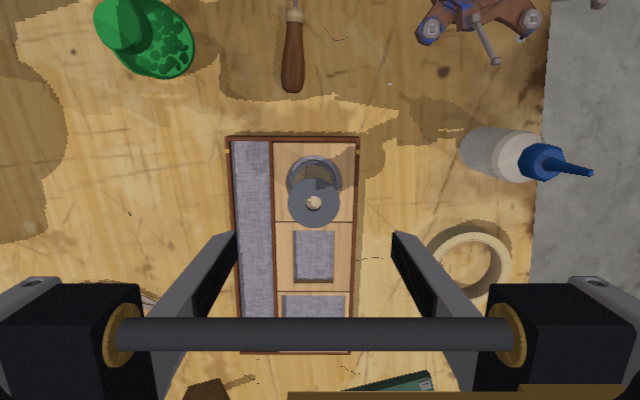

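The spool stands in the round recess: its top is at z≈96 (10+86), and it is seen at (313,202) upright. Next I go to the clear jar.

>>> {"method": "servo_tool", "body": {
  "motion": [
    [[-0.301,0.578,0,0,0,0,0],[-0.301,0.578,0,0,0,0,0],[-0.301,0.578,0,0,0,0,0],[-0.301,0.578,0,0,0,0,0],[-0.301,0.578,0,0,0,0,0],[-0.301,0.578,0,0,0,0,0],[-0.301,0.578,0,0,0,0,0],[-0.301,0.578,-0.1,0,0,0,0],[-0.301,0.578,-0.1,0,0,0,0],[-0.301,0.578,-0.1,0,0,0,0]]
  ]
}}

```text
clock: 7.6
eef_pos: [379.2, 240.9, 130.5]
eef_rot: [-3.139, 0.002, 1.461]
wrist_force: [-0.4, -0.7, 0.9]
finger_gap: 93.7
finger_force: 0.0
```

Run:
```python
from h import *
go(379.7,240.5,68,-6.2)
c=cam('wrist');W=cloud(c);m=(W[...,2]>76)&(W[...,2]<96)&(abs(W[...,0]-380)<35)&(abs(W[...,1]-241)<35)
print(m.sum(),np.nanmedian(W[m],0))
p=np.argwhere(m)[:,::-1].astype(np.float32); ctr,r=cv2.minEnclosingCircle(p); print(ctr,r,ray(c,*ctr,86))
```

```text
7.6 [379.2 240.9 130.5] yaw 83.7 [-3.139e+00  2.000e-03] F [-0.4 -0.7  0.9] gap 93.7 0.0
move [ 0.001  -0.0008 -0.125 ] rz 0.0006
2009 [379.50937674 245.16264875  85.70181449]
(315.35302734375, 215.15274047851562) 26.016292572021484 [379.59317597 245.20614348  86.        ]
```

>>> {"method": "servo_tool", "body": {
  "motion": [
    [[0,0.005,-0.05,0,0,0,0],[0,0.005,-0.1,0,0,0,0],[0,0.005,-0.126,0,0,0,0],[0,0.005,-0.126,0,0,0,0],[0,0.005,-0.126,0,0,0,0.7],[0,0.005,-0.126,0,0,0,0.7],[0,0.005,-0.126,0,0,0,0.7],[0,0.005,-0.126,0,0,0,0.7],[0,0.005,-0.126,0,0,0,0.7],[0,0.005,-0.126,0,0,0,0.7]]
  ],
  "newtons": 25
}}

```text
clock: 8.65
eef_pos: [379.7, 243.9, 68.1]
eef_rot: [3.141, -0.0, 1.461]
wrist_force: [0.3, -1.0, 0.2]
finger_gap: 49.2
finger_force: 0.0
```

>>> {"method": "servo_tool", "body": {
  "motion": [
    [[0,0,0,0,0,0,0.7],[0,0,0,0,0,0,0.7],[0,0,0,0,0,0,0.7]]
  ]
}}

```text
clock: 8.95
eef_pos: [379.7, 243.9, 68.0]
eef_rot: [3.142, -0.0, 1.461]
wrist_force: [-0.1, -0.4, -0.7]
finger_gap: 37.4
finger_force: 25.0
```

>>> {"method": "servo_tool", "body": {
  "motion": [
    [[0,0,0.08,0,0,0,0.7],[0,0,0.18,0,0,0,0.7],[0,0,0.26,0,0,0,0.7],[0.02,-0.08,0.26,0,0,0,0.7],[0.05,-0.17,0.26,0,0,0,0.7],[0.08,-0.26,0.26,0,0,0,0.7],[0.1,-0.35,0.26,0,0,0,0.7],[0.13,-0.44,0.26,0,0,0,0.7],[0.15,-0.53,0.26,0,0,0,0.7],[0.18,-0.62,0.26,0,0,0,0.7]]
  ]
}}

```text
clock: 9.95
eef_pos: [469.5, -68.1, 197.9]
eef_rot: [-3.141, -0.0, 1.461]
wrist_force: [-0.3, -0.2, -0.9]
finger_gap: 37.6
finger_force: 25.0
```

>>> {"method": "servo_tool", "body": {
  "motion": [
    [[0.02,-0.09,0,0,0,0,0.7],[0.045,-0.18,0,0,0,0,0.7],[0.065,-0.26,0,0,0,0,0.7],[0.082,-0.318,0,0,0,0,0.7],[0.082,-0.318,0,0,0,0,0.7],[0.082,-0.318,0,0,0,0,0.7],[0.082,-0.318,0,0,0,0,0.7],[0.082,-0.318,-0.06,0,0,0,0.7],[0.082,-0.318,-0.06,0,0,0,0.7],[0.082,-0.318,-0.06,0,0,0,0.7]]
  ]
}}

```text
clock: 10.95
eef_pos: [510.6, -224.4, 168.5]
eef_rot: [-3.141, -0.0, 1.462]
wrist_force: [-0.2, -0.1, -1.1]
finger_gap: 37.4
finger_force: 25.0
```

Run:
```python
from h import *
go(510.5,-225,80,-6.2)
c=cam('wrist');W=cloud(c);z0=168+18
m=(abs(W[...,2]-z0)<8)&(abs(W[...,0]-510)<35)&(abs(W[...,1]+225)<35)
print(m.sum()); p=np.argwhere(m)[:,::-1].astype(np.float32); ctr,r=cv2.minEnclosingCircle(p); print(ctr,r,ray(c,*ctr,z0))
save(c,'w4.png',None,1.2);np.savez('w4.npz',**{k:np.array(x) for k,x in c.items()})
```

```text
10.95 [ 510.6 -224.4  168.5] yaw 83.8 [-3.141 -0.   ] F [-0.2 -0.1 -1.1] gap 37.4 25.0
move [-0.0002 -0.0013 -0.177 ] rz 0.0002
4134
(314.0, 247.0) 58.00872039794922 [ 510.44814332 -217.74294109  186.        ]
```

View pics/w4.png

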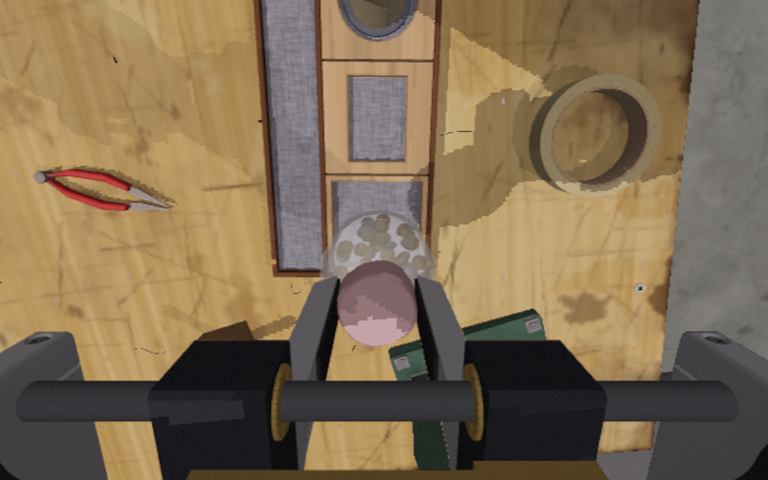

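The view shows the jar held upright with its cap at (377,303), over the square recess at (378,200). The oblong is at (377,117). The green press base is at lower right, so I check its clearance and the cap offset.

Run:
```python
from h import *
c=dict(np.load('w4.npz')); print('cap',ray(c,314.2,252.5,186.5))
t=dict(np.load('top.npz'));W=cloud(t)
m=(W[...,2]>95)&(W[...,1]<-100)&(W[...,1]>-420)&(W[...,0]>380); P=W[m]
print('tall pts',P.min(0),P.max(0),len(P))
d=P[(P[:,1]>-320)]; print(d.round(0)[:8], len(d))
# oblong insert/square top edge in wrist view at z=19
for u,v in((325,177),(428,175),(320,60),(435,62)): print(ray(c,u/1.2,v/1.2,19).round(1))
t=np.radians(-6.2);x=np.array([np.cos(t),np.sin(t)]);y=np.array([-x[1],x[0]]);o=np.array([450,-127.7]); 
print([ (o+70.5*x+a*44*x+b*45*y).round(1) for a,b in((-1,-1),(1,-1),(-1,1),(1,1))])
```

```text
cap [ 510.22425513 -220.81511631  186.5       ]
tall pts [ 521.28635486 -419.40841787   95.00843548] [ 621.81122779 -335.67175035  364.21441788] 1800
[] 0
[ 469.9 -176.8   19. ]
[ 557.9 -184.7   19. ]
[479.3 -85.1  19. ]
[569.9 -96.5  19. ]
[array([ 471.5, -175.3]), array([ 559. , -184.8]), array([481.2, -85.8]), array([568.7, -95.3])]
```

>>> {"method": "servo_tool", "body": {
  "motion": [
    [[0,-0.006,-0.05,0,0,0,0.7],[0,-0.006,-0.11,0,0,0,0.7],[0,-0.006,-0.14,0,0,0,0.7],[0,-0.006,-0.15,0,0,0,0.7],[0,-0.006,-0.155,0,0,0,0.7],[0,-0.006,-0.16,0,0,0,0.7],[0,-0.006,-0.165,0,0,0,0.7],[0,-0.006,-0.17,0,0,0,0.7],[0,-0.006,-0.175,0,0,0,0.7],[0,-0.006,-0.178,0,0,0,0.7]]
  ]
}}

```text
clock: 12.0
eef_pos: [510.6, -228.1, 78.8]
eef_rot: [-3.142, -0.0, 1.461]
wrist_force: [0.4, 1.0, -1.1]
finger_gap: 37.0
finger_force: 25.0
```

>>> {"method": "servo_tool", "body": {
  "motion": [
    [[0,0,0,0,0,0,0.7],[0,0,-0.001,0,0,0,0.7],[0,0,-0.001,0,0,0,0.7]]
  ]
}}

```text
clock: 12.3
eef_pos: [510.7, -228.1, 78.5]
eef_rot: [3.141, 0.0, 1.461]
wrist_force: [0.2, -1.0, -0.9]
finger_gap: 37.2
finger_force: 25.0
```

>>> {"method": "servo_tool", "body": {
  "motion": [
    [[0,0,-0.001,0,0,0,0.4],[0,0,-0.001,0,0,0,0.4],[0,0,-0.001,0,0,0,0.2],[0,0,-0.001,0,0,0,0.1],[0,0,0.03,0,0,0,0],[0,0,0.1,0,0,0,0],[0,0,0.18,0,0,0,0],[0,0,0.2,0,0,0,0],[0,0,0.2,0,0,0,0]]
  ]
}}

```text
clock: 13.2
eef_pos: [511.1, -228.4, 179.8]
eef_rot: [3.139, 0.001, 1.461]
wrist_force: [0.3, 0.1, -0.2]
finger_gap: 93.9
finger_force: 0.0
```

Run:
```python
from h import *
go(417.6,351,180,19.1)
for n in('top','wrist'):
    c=cam(n);W=cloud(c)
    m=(W[...,2]>88)&(W[...,2]<104)&(abs(W[...,0]-510)<30)&(abs(W[...,1]+225)<30)
    print(n,m.sum(),np.nanmedian(W[m],0))
    if n=='wrist':
        p=np.argwhere(m)[:,::-1].astype(np.float32); ctr,r=cv2.minEnclosingCircle(p); print(ctr,r,ray(c,*ctr,96)); save(c,'w5.png')
```

```text
13.2 [ 511.1 -228.4  179.8] yaw 83.7 [3.139e+00 1.000e-03] F [ 0.3  0.1 -0.2] gap 93.9 0.0
move [-1.8710e-01  1.1588e+00  3.0000e-04] rz 0.1411
top 224 [ 510.29699462 -228.572864     96.13413725]
wrist 1481 [ 510.1581209  -227.31911049   95.68447142]
(314.9081726074219, 205.1836700439453) 22.361726760864258 [ 510.44265051 -227.121447     96.        ]
```

The jar sits on the floor of the square recess: its top is at z≈96 and its centre is within about 2 mm. Next is the wax.

>>> {"method": "servo_tool", "body": {
  "motion": [
    [[-0.16,0.98,0,0,0,0.141,0],[-0.16,0.98,0,0,0,0.141,0],[-0.16,0.98,0,0,0,0.141,0],[-0.16,0.98,0,0,0,0.141,0],[-0.16,0.98,0,0,0,0.141,0],[-0.16,0.98,0,0,0,0.141,0],[-0.16,0.98,0,0,0,0.141,0],[-0.16,0.98,0,0,0,0.141,0],[-0.16,0.98,0,0,0,0.141,0],[-0.16,0.98,0,0,0,0.141,0]]
  ]
}}

```text
clock: 14.3
eef_pos: [429.3, 263.7, 176.8]
eef_rot: [-3.139, 0.0, 1.904]
wrist_force: [1.3, -0.7, 0.2]
finger_gap: 94.2
finger_force: 0.0
```

>>> {"method": "servo_tool", "body": {
  "motion": [
    [[-0.026,0.178,0,0,0,0,0],[-0.026,0.178,0,0,0,0,0],[-0.026,0.178,-0.08,0,0,0,0],[-0.026,0.178,-0.16,0,0,0,0],[-0.026,0.178,-0.16,0,0,0,0],[-0.026,0.178,-0.16,0,0,0,0]]
  ]
}}

```text
clock: 14.9
eef_pos: [417.4, 350.6, 98.2]
eef_rot: [-3.14, 0.001, 1.904]
wrist_force: [-0.2, -0.6, 0.3]
finger_gap: 93.9
finger_force: 0.0
```

Run:
```python
from h import *
go(417.6,350.3,12,19.1)
c=cam('wrist');W=cloud(c);save(c,'w6.png')
m=((W[...,2]>14)&(W[...,2]<35)&(np.hypot(W[...,0]-417,W[...,1]-350)<45)).astype(np.uint8)
cs,_=cv2.findContours(m,cv2.RETR_EXTERNAL,cv2.CHAIN_APPROX_NONE);p=max(cs,key=cv2.contourArea)[:,0]
P=np.array([ray(c,u,v,20)[:2] for u,v in p],np.float32);print(m.sum(),cv2.minAreaRect(P), p.min(0),p.max(0))
```

```text
14.9 [417.4 350.6  98.2] yaw 109.1 [-3.14e+00  1.00e-03] F [-0.2 -0.6  0.3] gap 93.9 0.0
move [ 0.0003 -0.0006 -0.1725] rz 0.0001
2568 ((417.08416748046875, 353.8193359375), (35.58216094970703, 55.632225036621094), 19.100360870361328) [295 172] [337 235]
```

View pics/w6.png

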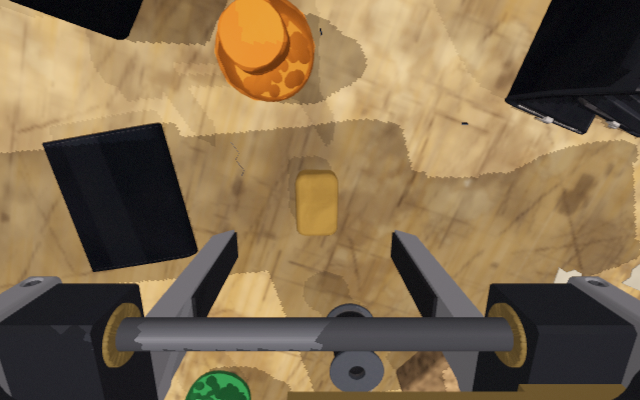

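The wax lies at (316,203), aligned with the jaws at 19.1°. Nothing is under the fingers, so I grasp it with the fingertips 11 mm above its foot.

>>> {"method": "servo_tool", "body": {
  "motion": [
    [[0,0.003,-0.08,0,0,0,0.2],[0,0.003,-0.15,0,0,0,0.3],[0,0.003,-0.174,0,0,0,0.3],[0,0.003,-0.174,0,0,0,0.8],[0,0.003,-0.174,0,0,0,0.8],[0,0.003,-0.174,0,0,0,0.8],[0,0.003,-0.174,0,0,0,0.8],[0,0.003,-0.174,0,0,0,0.8],[0,0.003,-0.174,0,0,0,0.8],[0,0.003,-0.174,0,0,0,0.8]]
  ],
  "newtons": 20
}}

```text
clock: 15.95
eef_pos: [418.0, 352.7, 12.4]
eef_rot: [3.14, -0.0, 1.904]
wrist_force: [-1.4, -0.6, 6.7]
finger_gap: 35.4
finger_force: 20.0
```

>>> {"method": "servo_tool", "body": {
  "motion": [
    [[0,0,0,0,0,0,0.8],[0,0,0,0,0,0,0.8]]
  ]
}}

```text
clock: 16.15
eef_pos: [418.0, 352.7, 12.4]
eef_rot: [3.14, -0.0, 1.904]
wrist_force: [-0.9, -1.4, 6.8]
finger_gap: 35.2
finger_force: 20.0
```

>>> {"method": "servo_tool", "body": {
  "motion": [
    [[0,0,0.06,0,0,0,0.8],[0,0,0.16,0,0,0,0.8],[0,0,0.26,0,0,0,0.8],[0.02,-0.09,0.28,0,0,-0.047,0.8],[0.04,-0.18,0.28,0,0,-0.094,0.8],[0.06,-0.27,0.28,0,0,-0.141,0.8],[0.08,-0.36,0.28,0,0,-0.141,0.8],[0.1,-0.45,0.28,0,0,-0.141,0.8],[0.12,-0.54,0.28,0,0,-0.141,0.8],[0.14,-0.63,0.28,0,0,-0.141,0.8]]
  ]
}}

```text
clock: 17.15
eef_pos: [487.7, 35.5, 151.9]
eef_rot: [3.141, -0.0, 1.461]
wrist_force: [1.2, 0.4, 0.1]
finger_gap: 35.2
finger_force: 20.0
```

>>> {"method": "servo_tool", "body": {
  "motion": [
    [[0.02,-0.09,0,0,0,0,0.8],[0.04,-0.18,0,0,0,0,0.8],[0.055,-0.27,0,0,0,0,0.8],[0.065,-0.346,0,0,0,0,0.8],[0.065,-0.346,0,0,0,0,0.8],[0.065,-0.346,-0.06,0,0,0,0.8],[0.065,-0.346,-0.06,0,0,0,0.8],[0.065,-0.346,-0.06,0,0,0,0.8]]
  ]
}}

```text
clock: 17.95
eef_pos: [520.0, -135.0, 121.9]
eef_rot: [-3.141, -0.0, 1.462]
wrist_force: [0.6, -0.1, -0.4]
finger_gap: 35.1
finger_force: 20.0
```

Run:
```python
from h import *
go(520.2,-135.5,24,-6.2)
c=cam('wrist');save(c,'w7.png',None,1.2);np.savez('w7.npz',**{k:np.array(x) for k,x in c.items()})
```

```text
17.95 [ 520.  -135.   121.9] yaw 83.7 [-3.141 -0.   ] F [ 0.6 -0.1 -0.4] gap 35.1 20.0
move [ 0.0004 -0.001  -0.1957] rz 0.0003
```

View pics/w7.png

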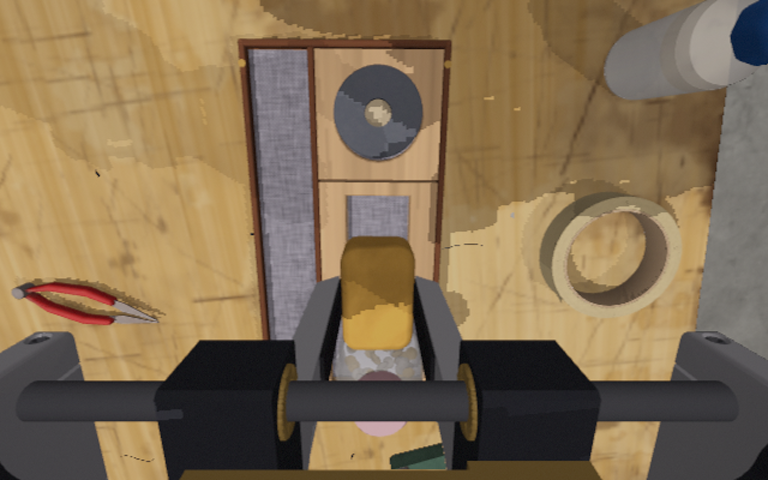

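The wax is held square over the oblong recess (recess top edge at v≈195). Its top face spans about v=265–349 at u=377. I check the offset.

Run:
```python
from h import *
c=dict(np.load('w7.npz')); print(c['T'][:3,3])
for v,z in((237,109.5),(237,120),(265,131.5),(349,131.5),(349,127)): print(v,z,ray(c,377/1.2,v/1.2,z).round(1))
W=cloud(c)
for v in range(190,300,6): print(v,W[v,314].round(1),end=' ')
```

```text
[528.0953314  -56.53366306 300.870541  ]
237 109.5 [ 522.1 -108.3  109.5]
237 120 [ 522.4 -105.4  120. ]
265 131.5 [ 521.3 -115.9  131.5]
349 131.5 [ 516.4 -160.4  131.5]
349 127 [ 516.1 -163.2  127. ]
190 [ 519.7 -127.9    9.9] 196 [ 519.  -133.7   10.1] 202 [ 522.2 -107.2  123.4] 208 [ 522.  -109.   129.5] 214 [ 521.7 -111.9  131.4] 220 [ 521.3 -115.5  131.3] 226 [ 520.9 -119.1  131.4] 232 [ 520.5 -122.5  131.7] 238 [ 520.1 -126.5  131.1] 244 [ 519.7 -130.2  131.2] 250 [ 519.3 -133.4  132.3] 256 [ 518.8 -137.6  131.4] 262 [ 518.4 -141.6  131.1] 268 [ 518.  -145.2  131.7] 274 [ 517.6 -149.1  131.7] 280 [ 517.1 -153.3  131.3] 286 [ 516.6 -157.6  130.8] 292 [ 511.6 -202.1   65.3] 298 [ 511.3 -205.2   69.4]
```

>>> {"method": "servo_tool", "body": {
  "motion": [
    [[0,-0.002,-0.06,0,0,0,0.8],[0,-0.002,-0.13,0,0,0,0.8],[0,-0.002,-0.165,0,0,0,0.8],[0,-0.002,-0.175,0,0,0,0.8],[0,-0.002,-0.18,0,0,0,0.8],[0,-0.002,-0.185,0,0,0,0.8],[0,-0.002,-0.19,0,0,0,0.8],[0,-0.002,-0.195,0,0,0,0.8],[0,-0.002,-0.198,0,0,0,0.8],[0,-0.002,-0.198,0,0,0,0.8]]
  ]
}}

```text
clock: 19.0
eef_pos: [520.2, -136.7, 22.6]
eef_rot: [3.141, 0.0, 1.461]
wrist_force: [-0.2, -0.2, -0.7]
finger_gap: 35.1
finger_force: 20.0
```

>>> {"method": "servo_tool", "body": {
  "motion": [
    [[0,0,0,0,0,0,0.8]]
  ]
}}

```text
clock: 19.1
eef_pos: [520.2, -136.6, 22.5]
eef_rot: [3.142, -0.0, 1.461]
wrist_force: [0.1, -0.3, -0.5]
finger_gap: 35.2
finger_force: 20.0
```

>>> {"method": "servo_tool", "body": {
  "motion": [
    [[0,0,0,0,0,0,0.4],[0,0,0,0,0,0,0.4],[0,0,0,0,0,0,0.3],[0,0,0.03,0,0,0,0.3],[0,0,0.1,0,0,0,0.1],[0,0,0.2,0,0,0,0],[0,0,0.28,0,0,0,0],[0,0,0.28,0,0,0,0]]
  ]
}}

```text
clock: 19.9
eef_pos: [522.2, -137.2, 168.0]
eef_rot: [3.133, 0.002, 1.461]
wrist_force: [0.0, 1.2, -0.7]
finger_gap: 92.8
finger_force: 0.0
```

Run:
```python
from h import *
st(); c=cam('wrist');W=cloud(c)
m=((W[...,2]>24)&(W[...,2]<40)&(abs(W[...,0]-520)<40)&(abs(W[...,1]+135)<45)).astype(np.uint8)
cs,_=cv2.findContours(m,cv2.RETR_EXTERNAL,cv2.CHAIN_APPROX_NONE);p=max(cs,key=cv2.contourArea)[:,0]
P=np.array([ray(c,u,v,31)[:2] for u,v in p],np.float32);print(cv2.minAreaRect(P),np.nanmedian(W[m>0],0))
```

```text
19.9 [ 522.2 -137.2  168. ] yaw 83.7 [3.133e+00 2.000e-03] F [ 0.   1.2 -0.7] gap 92.8 0.0
((518.8826904296875, -134.81561279296875), (54.91669845581055, 35.703758239746094), 83.5600814819336) [ 518.92875879 -134.03206216   31.71202381]
```

>>> {"method": "servo_tool", "body": {
  "motion": [
    [[0.01,0.44,0,0,0,0,0],[0.01,0.44,0,0,0,0,0],[0.01,0.44,0,0,0,0,0],[0.01,0.44,0,0,0,0,0],[0.01,0.44,0,0,0,0,0],[0.01,0.44,0,0,0,0,0],[0.01,0.44,0,0,0,0,0]]
  ]
}}

```text
clock: 20.65
eef_pos: [524.7, 83.0, 161.3]
eef_rot: [-3.14, 0.001, 1.462]
wrist_force: [0.3, -0.0, -0.2]
finger_gap: 94.0
finger_force: 0.0
```

Run:
```python
from h import *
st(); c=cam('wrist');save(c,'w8.png',None,1.2);np.savez('w8.npz',**{k:np.array(x) for k,x in c.items()})
```

```text
20.65 [524.7  83.  161.3] yaw 83.7 [-3.14e+00  1.00e-03] F [ 0.3 -0.  -0.2] gap 94.0 0.0
```

View pics/w8.png

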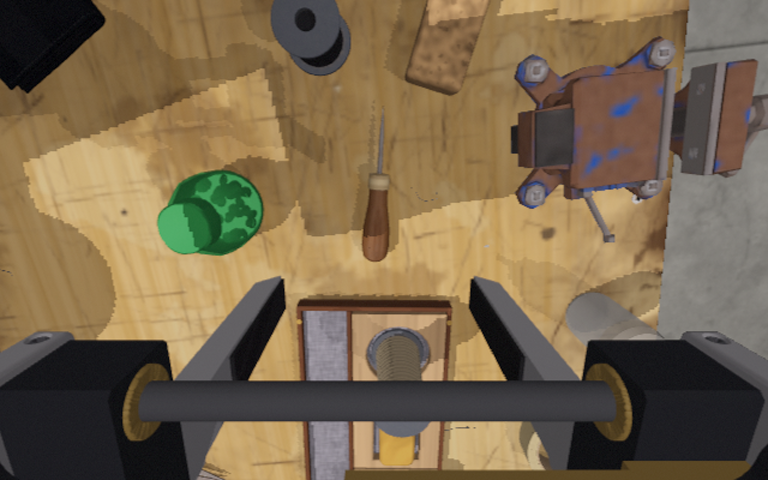

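The wax lies flat in the oblong recess (top at z≈32). In this view the awl's handle end is at (375,262) and its tip at (381,108). I measure its axis.

Run:
```python
from h import *
c=dict(np.load('w8.npz')); h=ray(c,375/1.2,261/1.2,11);t=ray(c,381.5/1.2,108/1.2,11);d=t-h;L=np.hypot(*d[:2]);a=np.degrees(np.arctan2(d[1],d[0]))
print(h,t,L,a,'mid',h+d/L*66.5)
W=cloud(c);m=(W[...,2]>8)&(abs(W[...,0]-525)<40)&(W[...,1]>35)&(W[...,1]<190)&(W[...,2]<40)
m[:, :]&=True
p=np.argwhere(m)[:,::-1]; P=W[m][:,:2].astype(np.float32); v=cv2.fitLine(P,cv2.DIST_HUBER,0,.01,.01).ravel(); print(len(P),v,np.degrees(np.arctan2(v[1],v[0])),P.min(0),P.max(0))
m2=(W[...,2]>100)&(np.hypot(W[...,0]-528,W[...,1]-115)<140); print('tall near',m2.sum())
go(527,114,12.5,-7.5)
```

```text
[518.02792986  49.96178505  11.        ] [537.95238875 181.06857203  11.        ] 132.61211729640047 81.35880893889612 mid [528.01929824 115.70691839  11.        ]
1555 [1.6445097e-01 9.8638529e-01 5.2571289e+02 1.0536472e+02] 80.53465 [507.17987   51.425232] [537.91455 180.05461]
tall near 58951
20.7 [524.8  82.5 161.5] yaw 83.7 [-3.14  0.  ] F [-0.5  0.6  0.2] gap 93.9 0.0
move [ 0.0043  0.063  -0.2981] rz -0.0065
```

>>> {"method": "servo_tool", "body": {
  "motion": [
    [[0.006,0.066,0,0,0,-0.013,0.3],[0.006,0.066,-0.08,0,0,-0.013,0.4],[0.006,0.066,-0.18,0,0,-0.013,0.4],[0.006,0.066,-0.26,0,0,-0.013,0.4],[0.006,0.066,-0.297,0,0,-0.013,0.4],[0.006,0.066,-0.297,0,0,-0.013,0.4],[0.006,0.066,-0.297,0,0,-0.013,0.4],[0.006,0.066,-0.297,0,0,-0.013,0.9],[0.006,0.066,-0.297,0,0,-0.013,0.9],[0.006,0.066,-0.297,0,0,-0.013,0.9]]
  ],
  "newtons": 20
}}

```text
clock: 21.7
eef_pos: [528.6, 116.4, 14.9]
eef_rot: [3.14, -0.0, 1.42]
wrist_force: [-0.2, -0.3, -1.1]
finger_gap: 35.3
finger_force: 0.0
```

>>> {"method": "servo_tool", "body": {
  "motion": [
    [[0,0,0,0,0,0,0.9],[0,0,0,0,0,0,0.9],[0,0,0,0,0,0,0.9],[0,0,0,0,0,0,0.9],[0,0,0,0,0,0,0.9]]
  ]
}}

```text
clock: 22.2
eef_pos: [528.2, 116.4, 14.2]
eef_rot: [3.141, -0.0, 1.42]
wrist_force: [-1.0, -0.4, 5.3]
finger_gap: 20.7
finger_force: 20.0
```

>>> {"method": "servo_tool", "body": {
  "motion": [
    [[0,0,0.05,0,0,0,0.9],[0,0,0.14,0,0,0,0.9],[0,0,0.24,0,0,0,0.9],[0,0,0.28,0,0,0.013,0.9],[-0.03,-0.09,0.28,0,0,0.013,0.9],[-0.06,-0.18,0.28,0,0,0.013,0.9],[-0.09,-0.27,0.28,0,0,0.013,0.9],[-0.12,-0.36,0.28,0,0,0.013,0.9],[-0.14,-0.44,0.28,0,0,0.013,0.9],[-0.156,-0.488,0.28,0,0,0.013,0.9]]
  ]
}}

```text
clock: 23.2
eef_pos: [449.2, -129.9, 153.9]
eef_rot: [-3.141, 0.0, 1.459]
wrist_force: [-0.3, 0.2, -1.2]
finger_gap: 20.4
finger_force: 20.0
```

>>> {"method": "servo_tool", "body": {
  "motion": [
    [[0,0,0,0,0,0,0.9],[0,0,-0.04,0,0,0,0.9],[0,0,-0.08,0,0,0,0.9],[0,0,-0.1,0,0,0,0.9],[0,0,-0.1,0,0,0,0.9]]
  ]
}}

```text
clock: 23.7
eef_pos: [449.7, -126.9, 102.9]
eef_rot: [-3.139, -0.001, 1.461]
wrist_force: [0.2, -0.1, -0.7]
finger_gap: 20.8
finger_force: 20.0
```

Run:
```python
from h import *
go(450,-127.7,23.7,-6.2)
c=cam('wrist');save(c,'w9.png',None,1.2)
```

```text
23.7 [ 449.7 -126.9  102.9] yaw 83.7 [-3.139e+00 -1.000e-03] F [ 0.2 -0.1 -0.7] gap 20.8 20.0
move [ 0.0006 -0.0015 -0.1584] rz 0.0004
```

View pics/w9.png

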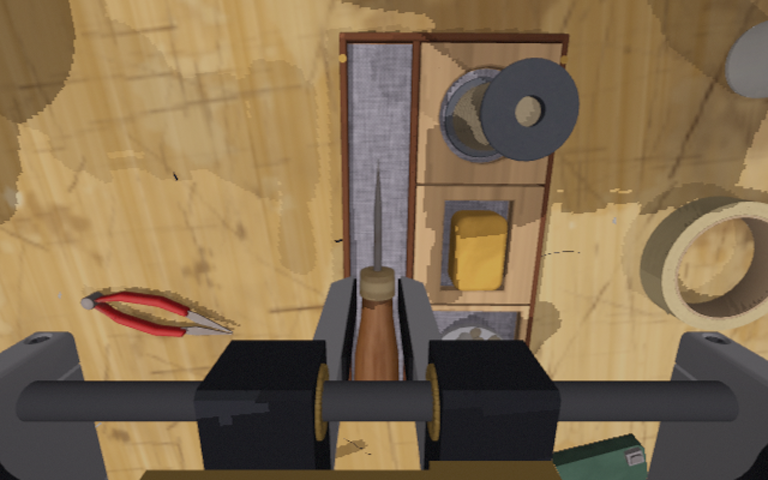

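The awl is lined up along the trough: its tip is at (378,170) and the trough spans u=347–412. The wax and spool are in place. I lower the awl.

>>> {"method": "servo_tool", "body": {
  "motion": [
    [[0.0,-0.001,-0.06,0,0,0,0.9],[0,-0.001,-0.11,0,0,0,0.9],[0,-0.001,-0.13,0,0,0,0.9],[0,-0.001,-0.138,0,0,0,0.9],[0,-0.001,-0.144,0,0,0,0.9],[0,-0.001,-0.15,0,0,0,0.9],[0,-0.001,-0.154,0,0,0,0.9],[0,-0.001,-0.158,0,0,0,0.9],[0,-0.001,-0.158,0,0,0,0.9]]
  ]
}}

```text
clock: 24.65
eef_pos: [450.1, -128.1, 25.0]
eef_rot: [-3.142, 0.0, 1.461]
wrist_force: [0.4, -0.0, -1.1]
finger_gap: 21.0
finger_force: 20.0
```

>>> {"method": "servo_tool", "body": {
  "motion": [
    [[0,0,-0.001,0,0,0,0.9],[0,0,-0.001,0,0,0,0.9]]
  ]
}}

```text
clock: 24.85
eef_pos: [450.2, -128.1, 24.5]
eef_rot: [3.142, 0.0, 1.461]
wrist_force: [0.6, 0.1, -0.5]
finger_gap: 20.3
finger_force: 20.0
```

>>> {"method": "servo_tool", "body": {
  "motion": [
    [[0,0,-0.002,0,0,0,0.9],[0,0,-0.002,0,0,0,0.9],[0,0,-0.002,0,0,0,0.55],[0,0,-0.002,0,0,0,0.55],[0,0,-0.002,0,0,0,0.55],[0,0,0.02,0,0,0,0.55],[0,0,0.08,0,0,0,0.55],[0,0,0.16,0,0,0,0.55],[0,0,0.26,0,0,0,0.55],[0,0,0.34,0,0,0,0.4]]
  ]
}}

```text
clock: 25.85
eef_pos: [450.1, -128.1, 198.0]
eef_rot: [3.139, 0.001, 1.461]
wrist_force: [0.0, -0.8, -0.3]
finger_gap: 47.1
finger_force: 0.0
```

>>> {"method": "servo_tool", "body": {
  "motion": [
    [[-0.08,0.08,0.02,0,0,0,0.2],[-0.14,0.16,0.02,0,0,0,0],[-0.16,0.24,0.02,0,0,0,0],[-0.16,0.34,0.02,0,0,0,0],[-0.16,0.44,0.02,0,0,0,0],[-0.16,0.54,0.02,0,0,0,0],[-0.16,0.54,0.02,0,0,0,0],[-0.16,0.54,0.02,0,0,0,0]]
  ]
}}

```text
clock: 26.65
eef_pos: [369.8, 142.5, 204.9]
eef_rot: [3.141, 0.0, 1.464]
wrist_force: [0.1, -1.3, -1.1]
finger_gap: 94.1
finger_force: 0.0
```

Run:
```python
from h import *
st(); c=cam('top');W=cloud(c);save(c,'top2.png',(345,140,500,240),5)
t=np.radians(-6.2);x=np.array([np.cos(t),np.sin(t)]);y=np.array([-x[1],x[0]]);o=np.array([450,-127.7])
d=W[...,:2]-o; X=d@x; Y=d@y; Z=W[...,2]
for n,a,b,rx,ry,z in(('awl',0,0,20,130,20),('spool',70.5,90,40,40,85),('jar',70.5,-90,40,40,85),('wax',70.5,0,40,40,24)):
    m=(abs(X-a)<rx)&(abs(Y-b)<ry)&(Z>z); print(n,m.sum(),'z',np.nanpercentile(Z[m],[50,98]).round(1),'off',np.median(X[m])-a,np.median(Y[m])-b,'ext',X[m].min(),X[m].max(),Y[m].min(),Y[m].max())
```

```text
26.65 [369.8 142.5 204.9] yaw 83.9 [3.141 0.   ] F [ 0.1 -1.3 -1.1] gap 94.1 0.0
awl 294 z [29.5 36.4] off -1.3757087758779964 -26.123271404509246 ext -13.293235804206534 9.603970398954004 -66.77422604947213 52.774748738941256
spool 300 z [ 96.5 100.1] off 0.19485236968859 -1.5696959171785352 ext 48.19934163871196 93.02902764323781 66.93507436589982 111.47526339119722
jar 230 z [96.1 99.9] off -0.076823436527377 -3.5342458522556797 ext 52.70692621586176 91.53507551149892 -114.97369135885103 -75.53555641616435
wax 316 z [32.3 35.9] off -1.5154263857220087 -1.1985067206610402 ext 42.32044427858381 106.38501126623976 -35.03404368884739 29.275130578013975
```

View pics/top2.png

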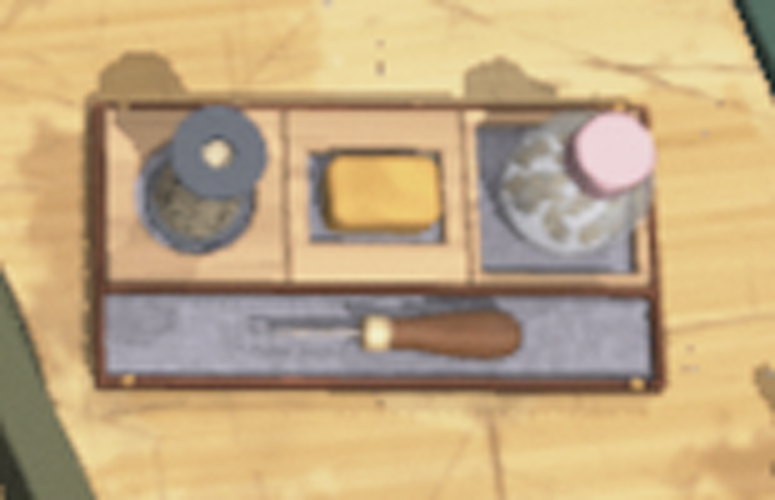

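The final top view shows everything in place:
- **Tall spool:** in the round recess (197,190).
- **Wax:** flat in the oblong recess (380,193).
- **Jar:** in the square recess (565,185).
- **Awl:** along the trough (390,333).

The measured tops match all four sitting on their floors, and the arm is clear, so I hand in.

```bash
python3 -c "
from cell import manip; print(manip.sign_off())"
```

```text
the job is handed in; nothing more can be done
None
```

The job is handed in at about 27 s of the 112 s limit: the tall spool, jar, wax and awl sit on the floors of their places in the tray, placed in the order asked, and the short spool and cork block were not touched.

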